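# Set the check cell in the water tester and cap it

## Robot

A 6-joint arm with a two-finger parallel gripper is mounted at the origin on the work surface. World frame = base frame: x ahead of the robot, y to its left, z up, the work surface at z = 0. Lengths are in mm, angles in rad, forces in N, time in s.
With the tool pointing down it reaches from about 275 to 750 mm from the base axis. Payload 10.2 kg.
Tool frame: the origin (TCP) lies midway between the tips of the shut fingers; the grasp point (between the pads) lies 19 mm behind it; z points along the fingers, y is the direction in which the jaws open and shut (so a half turn about z gives the same grasp; the last joint's range is limited). The gripper opens to 85 mm and grips with 20 to 120 N. Pads are 22 mm wide; open, the fingers measure 114 mm over their backs; the gripper's body (76 mm by 85 mm) begins 54 mm behind the grasp point. The pads swing forward as they close: fully open they stand 13 mm farther back than shut.
Start: joints at [1.037, 0.313, 1.498, -0, 1.331, -0.223], TCP at [160.569, 499.849, 231.294] pointing down, gripper open.
Joint ranges: [-2.94, 2.94], [-0.97, 2.17], [0.19, 2.56], [-1.23, 4.37], [0.02, 3.11], [-2.88, 2.88]. Speed limits (rad/s): [2.39, 2.39, 3.01, 3.14, 3.14, 3.14].

## Interface

Orientations are given as a unit quaternion [w, x, y, z].
In Python, from rig import sense, optics, ctrl gives the robot as it stands.
- The arm moves only by the tool play_rows, never from a script. Its argument "plan" is a list of rows, each a list of 7 numbers: the shift along the world's x, y, z in mm, then the turn, a rotation vector about the world's x, y, z in rad, then the opening, from -1 (shut) to 1 (fully open), so that 0 is half open. A call has 1 to 5 rows; each row shifts and turns the pose as measured when the row begins; what a row does not reach is not made up. A row lasts 1/12 s, in which the tool goes at most 41.7 mm and 7.16 degrees, less where a joint would pass 70% of its speed; a pose out of reach is approached as far as the arm can. A call is refused whole if a number of a shift passes 41.7 or a number of a turn 0.125, either way. A call with a gripper value outside its range is refused whole. The fingers move at their own pace and stop on an object; "grip_force" is the grip in N (left out, the last holds). Time passes only in rows, so rows that do not move let the fingers close. It gives the time, the measured TCP pose, the force and the opening at its end, in the units of the state.
- sense(): the state, without advancing time (a new reading comes with each control period).
- optics.capture(name): name is "scene" or "top" or "wrist"; returns a dict with "img" (480x640x3 uint8, blue, green, red), "fx", "fy", "cx", "cy" (pixels), "world_to_cam" (4x4, takes a point from world to camera coordinates). Camera axes: x right, y up, looking along -z (the intrinsics and any distortion apply to the point x, -y, -z); pixel columns grow to the right and rows downward; lengths in mm; the calibration is good to about 2 mm. The wrist camera is an equidistant fisheye: a pixel r from the principal point sees the ray r / f radians off the axis. A picture is of the moment at which its call begins. There is no depth.
- ctrl.finish_job(): hands the job in, once; it reports no verdict.
The state is a dict: "time_s": time; "joints": joint angles; "dq": joint speeds; "tau": joint torques, N m; "eef_pos": TCP position; "ee_rot": TCP orientation; "force": force on the tool from outside, world axes, zero at the start; "wrist_torque": the same for the moment, N m; "grip_width": opening from 0.0 (shut) to 1.0 (fully open).
Only numpy, scipy, OpenCV 4.12 (cv2) and the standard library are available. Lean on these libraries where they do the work, as an engineer would, in place of code of your own. Each camera call takes 0.05 s, during which the arm holds its last target. There are 200 camera calls.

## Task

Load the check cell into the water tester: hold the glass cell by its two frosted sides only, set it upright in the tester's square well with its clear faces towards the white light-path marks, and press it gently down past the spring until it sits firmly on the rubber pad below. Then stand the black cap over it, flat on the tester, let go, and leave the other things on the ledge where they are.

Things in the scene. Friction and masses are not known exactly. Their poses are not given: they have to be found in the camera images.
- tester: Grey water tester, a box fixed to the ledge: 180 mm along its x, 104 mm along its y, its flat top (deck) 66 mm up. Origin under its middle. Display and keys are on its -x half, the cell well is 40 mm along +x. The light path runs along its y through the well, marked on the deck by a short white line on each side of the well.
- well (a point): Centre of the mouth of the tester's square cell well, level with the deck; axes as the tester's. The well is 25.6 mm square, sides along x and y, the mouth bevelled (4 mm wide, 6 mm deep). At its foot is a rubber pad; a screw sets its height, which differs from day to day: the top of the pad is anywhere from 31 to 46 mm below the deck and must be felt for.
- clip_spring (a joint): Travel (m) of the steel leaf spring in the well's +x wall, sloping in from 8 mm below the deck to its bend 21 mm below, where it stands 2.5 mm into the well: 0 = out. The cell pushes it back, and from there on it drags on the cell with about 3 to 6 N, so that a cell let go part-way stays there and has to be pressed down.
- seat_pad (a joint): Squeeze (m) of the rubber pad at the foot of the well: 0 = free, grows as the cell presses on it, 6 N per mm, 6 mm at most. The cell is firmly home when pressed on it with some 6 to 10 N on top of the drag of the spring (about 11 N in all at the hand); over 18 N on the pad is too much.
- cell_mid (a point): Middle of the sealed glass check cell, a square block 24 x 24 x 80 mm standing on the ledge (foot edges rounded by 2.5 mm; this point 40 mm above the foot), about 110 g, with a white stopper 19 mm across, 8 mm tall. z up; faces at +x and -x frosted white, at +y and -y clear pink glass; a black line on the stopper runs along y. Either clear face may face either way.
- clear_faces: The two clear faces of the cell, each 19 mm wide and 77 mm tall, 12 mm either side of its middle along y; fingers must not press on them. Origin and axes are those of cell_mid.
- cap_mid (a point): Middle of the black light cap, a round cup standing mouth down on the ledge: 52 mm across outside, 46 mm inside, 66 mm tall (this point is 33 mm above its lower rim), 62 mm deep inside, 45 g. z is up. A dark ring on the deck round the well shows where it stands.
- spray_bottle: Closed amber glass spray bottle, 48 mm across, 135 mm tall, standing. Origin at its foot. Leave it alone.
- watch_case: Steel watch case, 85 x 85 x 46 mm. Origin under its middle. Leave it alone.
- bowl: Small blue ceramic bowl, 104 mm across, 45 mm tall. Origin under its middle. Leave it alone.
- jewellery_stand: Wooden jewellery stand, base 75 x 150 mm, cross bar 160 mm long (its y), 180 mm tall. Origin under its middle. Leave it alone.
Things that resemble listed ones, but are neither listed nor needed, are in the scene too. Of the things that look like the part that bears cap_mid, the smallest one is meant.

How it is judged:
By the outcome, as a careful person would: the job done as asked, in the order asked, and still so for the second after the job is handed in, with the robot touching nothing.
It also fails if it takes over 64 s, if anything falls off the work surface, if the arm or the gripper's body presses on something with over 40 N, if the wrist force passes 120 N, or if a joint passes its speed limit or range.

## Working session

There is one attempt and no reset: what is moved stays moved. The work goes in short steps, Python scripts to look and compute and a tool call to move; the robot and the scene stay as the last step left them, time stands still between calls to the robot, and variables do not carry over. Pictures are saved under pics/ and viewed, about 8 in all and at most 12, crops included, and the job is handed in when it is done.

Besides the shell and the picture viewer there is one more tool, called after "Call:" as name(argument=value, ...), one argument or row to a line, values as JSON. play_rows: Moves the arm, as the interface text tells. Its arguments: {"type":"object","properties":{"plan":{"type":"array"},"grip_force":{"type":"number"}},"required":["plan"]}

```bash
mkdir -p pics; ls; python3 - <<'E'
from rig import sense, optics, ctrl
import cv2,numpy as np
s=sense(); print({k:np.round(v,3).tolist() for k,v in s.items()})
for n in ("scene","top","wrist"):
    c=optics.capture(n); cv2.imwrite(f"pics/{n}0.png",c["img"]); print(n,c["fx"],c["fy"],c["cx"],c["cy"],[k for k in c]); print(np.round(c["world_to_cam"],3).tolist())
E
```

```text
pics
{'time_s': 0.0, 'joints': [1.037, 0.313, 1.498, -0.0, 1.331, -0.223], 'dq': [-0.001, 0.002, 0.002, -0.0, 0.001, -0.0], 'tau': [0.001, -41.225, -25.974, -0.0, 0.004, -0.0], 'eef_pos': [160.435, 499.606, 230.726], 'ee_rot': [-0.0, 0.155, 0.988, -0.001], 'force': [-0.462, 0.58, -0.952], 'wrist_torque': [0.009, -0.039, -0.033], 'grip_width': 1.002}
scene 558.3719991697498 558.3719991697498 325.7890060653955 242.1578642748775 ['img', 'fx', 'fy', 'cx', 'cy', 'world_to_cam']
[[0.02, 1.0, -0.005, 28.015], [-0.586, 0.016, 0.81, 305.521], [0.81, -0.014, 0.586, -1857.908], [0.0, 0.0, 0.0, 1.0]]
top 576.3318837791933 576.3318837791933 313.87295971706675 234.5054857167096 ['img', 'fx', 'fy', 'cx', 'cy', 'world_to_cam']
[[0.012, -1.0, -0.011, -38.113], [0.987, 0.01, 0.158, -611.377], [-0.158, -0.012, 0.987, -1462.891], [0.0, 0.0, 0.0, 1.0]]
wrist 371.64829954431775 371.64829954431775 317.9892583247978 236.1320843434019 ['img', 'fx', 'fy', 'cx', 'cy', 'world_to_cam']
[[0.306, 0.952, -0.001, -524.127], [-0.903, 0.29, -0.316, 40.616], [-0.301, 0.098, 0.949, -379.973], [0.0, 0.0, 0.0, 1.0]]
```

View pics/scene0.png

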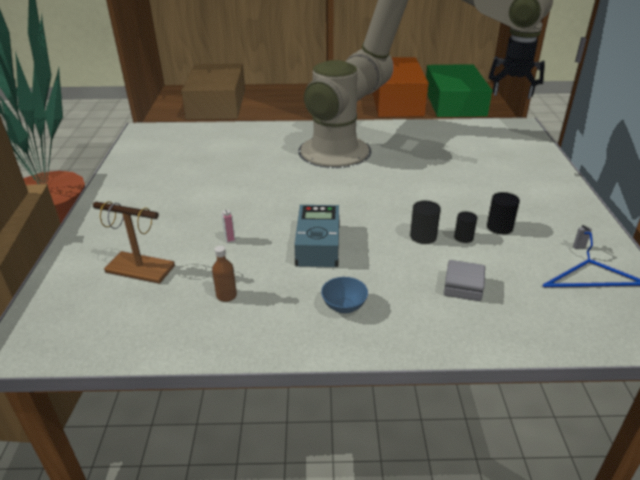

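View pics/top0.png

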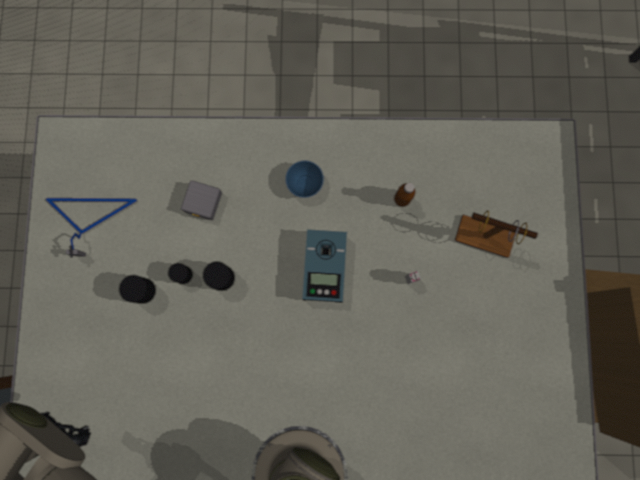

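The scene view shows the cell (pink) at (229,226), the tester at (318,235) and the smallest cap at (466,227), between two bigger ones at (425,222) and (503,213). The top view shows the cell at (413,277), the well at (325,250) and the small cap at (180,273).

```bash
cat > h.py <<'E'
from rig import sense, optics, ctrl
import cv2,numpy as np,json
from scipy.spatial.transform import Rotation as R
def ray(c,u,v,fish=False):
    x=(u-c["cx"])/c["fx"]; y=(v-c["cy"])/c["fy"]
    if fish:
        r=np.hypot(x,y); k=np.sin(r)/r if r>1e-9 else 1.; d=np.array([x*k,-y*k,-np.cos(r)])
    else: d=np.array([x,-y,-1.])
    M=np.array(c["world_to_cam"]); Rm=M[:3,:3]
    o=-Rm.T@M[:3,3]; d=Rm.T@d; return o,d/np.linalg.norm(d)
def onz(c,u,v,z,fish=False):
    o,d=ray(c,u,v,fish); return o+d*(z-o[2])/d[2]
def tri(*rays):
    A=np.zeros((3,3));b=np.zeros(3)
    for o,d in rays:
        P=np.eye(3)-np.outer(d,d);A+=P;b+=P@o
    p=np.linalg.solve(A,b); return p,[np.linalg.norm((np.eye(3)-np.outer(d,d))@(p-o)) for o,d in rays]
def proj(c,p,fish=False):
    q=np.array(c["world_to_cam"])@np.append(p,1); x,y,z=q[0],-q[1],-q[2]
    if fish:
        r=np.hypot(x,y); t=np.arctan2(r,z); return c["cx"]+c["fx"]*t*x/r, c["cy"]+c["fy"]*t*y/r
    return c["cx"]+c["fx"]*x/z, c["cy"]+c["fy"]*y/z
def blobs(mask,amin):
    n,l,s,ce=cv2.connectedComponentsWithStats(mask.astype(np.uint8)); return [(s[i].tolist(),ce[i].round(1).tolist()) for i in range(1,n) if s[i][4]>=amin]
E
python3 - <<'E'
from h import *
S=optics.capture("scene");T=optics.capture("top")
for n,c in (("S",S),("T",T)):
    h=cv2.cvtColor(c["img"],cv2.COLOR_BGR2HSV); v=h[...,2]
    print(n,"black",[b for b in blobs(v<45,60)])
    print(n,"pink",[b for b in blobs(((h[...,0]>150)|(h[...,0]<5))&(h[...,1]>50)&(v>70),15) if (b[1][0]>150)])
print("cell",tri(ray(S,229,226),ray(T,413,277)), "well",tri(ray(S,318,232.5),ray(T,325.5,250)))
print(onz(T,413,277,60), onz(T,180,273,60), onz(T,325.5,250,66))
E
cat > crop.py <<'E'
import cv2,sys
f,x,y,w,h,k,o=sys.argv[1:];x,y,w,h,k=map(int,(x,y,w,h,k))
cv2.imwrite(o,cv2.resize(cv2.imread(f)[y:y+h,x:x+w],None,fx=k,fy=k,interpolation=cv2.INTER_CUBIC))
E
python3 - <<'E'
import cv2,numpy as np
a=cv2.imread("pics/top0.png")
t=[cv2.resize(a[y:y+60,x:x+80],None,fx=5,fy=5,interpolation=cv2.INTER_CUBIC) for x,y in((285,225),(375,245))]
s=cv2.imread("pics/scene0.png")
t2=[cv2.resize(s[y:y+60,x:x+80],None,fx=5,fy=5,interpolation=cv2.INTER_CUBIC) for x,y in((280,205),(190,190))]
cv2.imwrite("pics/m1.png",np.vstack([np.hstack(t),np.hstack(t2)]))
E
```

```text
S black [([513, 11, 26, 16, 188], [526.5, 19.9]), ([489, 29, 55, 63, 1635], [516.8, 61.2]), ([488, 193, 31, 41, 955], [502.6, 212.8]), ([412, 202, 27, 41, 931], [424.9, 221.7]), ([455, 213, 21, 29, 485], [465.2, 226.9]), ([35, 394, 23, 31, 237], [45.2, 407.7]), ([628, 406, 12, 25, 114], [634.8, 417.8]), ([597, 455, 22, 25, 188], [607.8, 469.2])]
S pink [([306, 206, 5, 5, 21], [308.0, 208.0]), ([224, 215, 10, 26, 160], [228.9, 227.6])]
T black [([629, 46, 11, 17, 116], [634.8, 56.0]), ([395, 193, 13, 13, 73], [399.7, 200.6]), ([484, 221, 32, 17, 148], [497.0, 229.0]), ([322, 246, 9, 9, 64], [325.5, 249.9]), ([169, 263, 24, 21, 378], [180.2, 273.3]), ([203, 262, 31, 28, 671], [218.2, 275.9]), ([307, 272, 34, 26, 312], [322.9, 288.4]), ([120, 276, 35, 27, 774], [136.8, 289.2]), ([588, 288, 52, 158, 6056], [615.8, 365.6]), ([0, 376, 90, 71, 1292], [37.1, 415.1]), ([286, 447, 53, 33, 562], [312.8, 459.6]), ([10, 450, 22, 30, 115], [19.5, 469.1]), ([269, 457, 24, 23, 172], [277.5, 469.6])]
T pink [([331, 290, 5, 5, 18], [333.3, 292.1])]
cell (array([ 503.30516113, -287.08072399,   43.75968076]), [np.float64(2.6223569689865127), np.float64(2.622356968986416)]) well (array([568.96736557, -60.09226838,  64.77854223]), [np.float64(1.796570624463392), np.float64(1.7965706244634003)])
[ 502.12643418 -287.12773035   60.        ] [505.68245289 312.99094924  60.        ] [568.79751153 -61.87903498  66.        ]
```

View pics/m1.png

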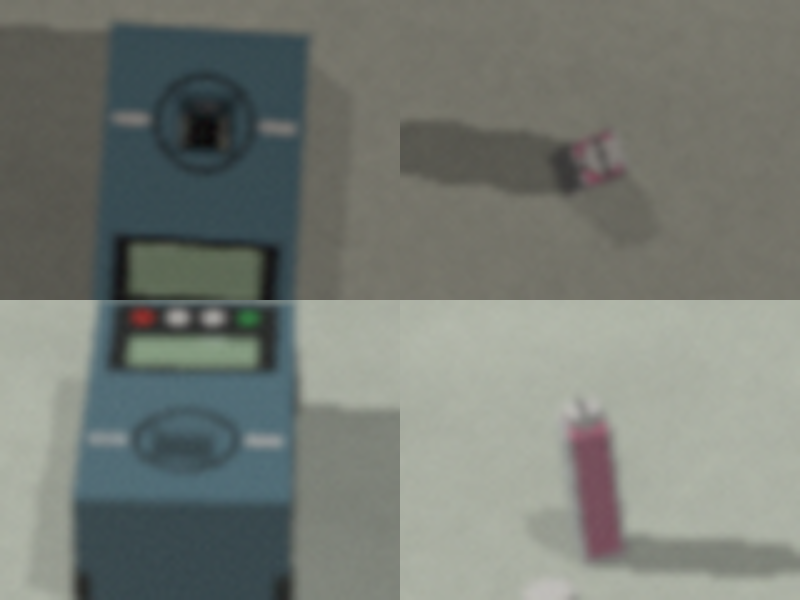

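```bash
python3 - <<'E'
from h import *
s=sense(); Rt=R.from_quat(s["ee_rot"],scalar_first=True).as_matrix(); print("tool axes cols",Rt.round(3).tolist())
c=optics.capture("wrist"); M=np.array(c["world_to_cam"]); o=-M[:3,:3].T@M[:3,3]; print("cam in tool",(Rt.T@(o-s["eef_pos"])).round(1),"look in tool",(Rt.T@(-M[2,:3])).round(3))
T=optics.capture("top")
f=lambda x,y:onz(T,*{0:(285+x/5,225+y/5)}[0],66)
a,b=f(130,119),f(278,128); print("marks",a,b,"yaw",np.degrees(np.arctan2(*( -(a-b)[:2]*[1,-1])[[0,1]])), "mid",(a+b)/2)
a,b=f(112,22),f(308,35); print("top edge",a,b); a,b=f(112,22),f(97,300);print("side",a-b)
g=lambda x,y:onz(T,375+(x-400)/5,245+y/5,80)
print("cell corners",[g(*p).round(1).tolist() for p in((570,152),(613,131),(626,175),(585,192))],"line",g(603,137),g(608,170))
E
```

```text
tool axes cols [[-0.952, 0.306, -0.0], [0.306, 0.952, -0.001], [0.0, -0.001, -1.0]]
cam in tool [  81.5   -0.3 -141.8] look in tool [-0.316 -0.     0.949]
marks [571.51746951 -24.42697688  66.        ] [ 567.65735819 -100.82464347   66.        ] yaw -2.8924988903629334 mid [569.58741385 -62.62581018  66.        ]
top edge [622.20919829 -14.42199068  66.        ] [ 616.43210776 -116.13135607   66.        ]
side [144.21035059  -5.65368405   0.        ]
cell corners [[504.3, -273.9, 80.0], [515.2, -295.8, 80.0], [493.0, -302.0, 80.0], [484.2, -281.2, 80.0]] line [ 512.12995461 -290.67977827   80.        ] [ 495.41387403 -292.94333951   80.        ]
```

Call:
play_rows(
  plan=[
    [16,-37,0,0,0,-0.125,1],
    [16,-37,0,0,0,-0.125,1],
    [16,-37,0,0,0,-0.125,1],
    [16,-37,0,0,0,-0.125,1],
    [16,-37,0,0,0,-0.125,1],
  ],
)

```text
time_s: 0.77
eef_pos: [239.1, 312.3, 229.3]
ee_rot: [-0.0, 0.452, 0.892, 0.0]
force: [1.1, 0.7, 0.5]
grip_width: 0.999
```

Call:
play_rows(
  plan=[
    [16,-37,0,0,0,-0.125,1],
    [16,-37,0,0,0,-0.125,1],
    [16,-37,0,0,0,-0.125,1],
    [16,-37,0,0,0,-0.125,1],
    [16,-37,0,0,0,-0.125,1],
  ],
)

```text
time_s: 1.18
eef_pos: [319.1, 119.7, 230.1]
ee_rot: [0.001, 0.704, 0.71, 0.002]
force: [1.4, 0.9, -1.6]
grip_width: 1.001
```

Call:
play_rows(
  plan=[
    [16,-37,0,0,0,-0.125,1],
    [16,-37,0,0,0,-0.125,1],
    [16,-37,0,0,0,-0.125,1],
    [16,-37,0,0,0,-0.125,1],
    [16,-37,0,0,0,-0.125,1],
  ],
)

```text
time_s: 1.6
eef_pos: [398.9, -73.2, 231.5]
ee_rot: [0.003, 0.889, 0.459, 0.003]
force: [0.5, 1.0, -0.3]
grip_width: 1.004
```

Call:
play_rows(
  plan=[
    [17,-36,0,0,0,-0.11,1],
    [17,-36,0,0,0,-0.11,1],
    [17,-36,0,0,0,-0.11,1],
    [17,-36,0,0,0,-0.11,1],
    [17,-36,0,0,0,-0.11,1],
  ],
)

```text
time_s: 2.02
eef_pos: [484.9, -262.8, 231.5]
ee_rot: [0.004, 0.983, 0.184, 0.002]
force: [0.7, 0.3, 1.1]
grip_width: 1.0
```

Call:
play_rows(
  plan=[
    [16,-35,0,0,0,-0.09,1],
    [0,0,0,0,0,0,1],
  ],
)

```text
time_s: 2.18
eef_pos: [502.2, -305.2, 229.4]
ee_rot: [0.005, 0.991, 0.132, 0.001]
force: [-1.4, -0.0, -0.2]
grip_width: 0.997
```

```bash
python3 - <<'E'
from h import *
s=sense(); print(s["eef_pos"],s["joints"])
c=optics.capture("wrist"); cv2.imwrite("pics/w1.png",c["img"])
print("cell top exp",proj(c,[500,-288,80],True),"foot",proj(c,[500,-288,0],True))
np.save("w1.npy",c,allow_pickle=True)
E
```

```text
[ 502.2324012  -305.20175676  229.37011854] [-0.74357869  0.44925044  1.30794832 -0.00387167  1.37549972  0.56266929]
cell top exp (np.float64(294.82566242290744), np.float64(215.01076683977053)) foot (np.float64(298.76388814319034), np.float64(194.65163125851464))
```

View pics/w1.png

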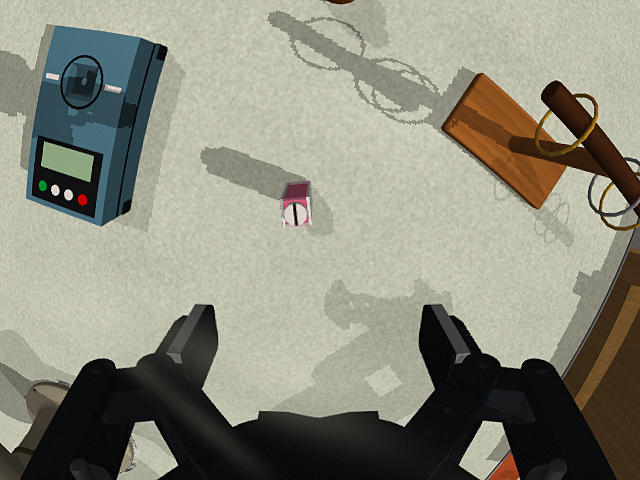

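The wrist view shows the cell's stopper at about (296,212), near where it was expected, and the well at (82,81) with its marks at (53,77) and (113,90). I'll zoom in on both.

```bash
python3 - <<'E'
import cv2,numpy as np
a=cv2.imread("pics/w1.png")
A=cv2.resize(a[175:235,266:326],None,fx=6.66,fy=6.66,interpolation=cv2.INTER_CUBIC)
B=cv2.resize(a[45:125,40:120],None,fx=5,fy=5,interpolation=cv2.INTER_CUBIC)
cv2.imwrite("pics/m2.png",np.hstack([A[:399,:399],B[:399,:399]]))
E
```

```text
(no output)
```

View pics/m2.png

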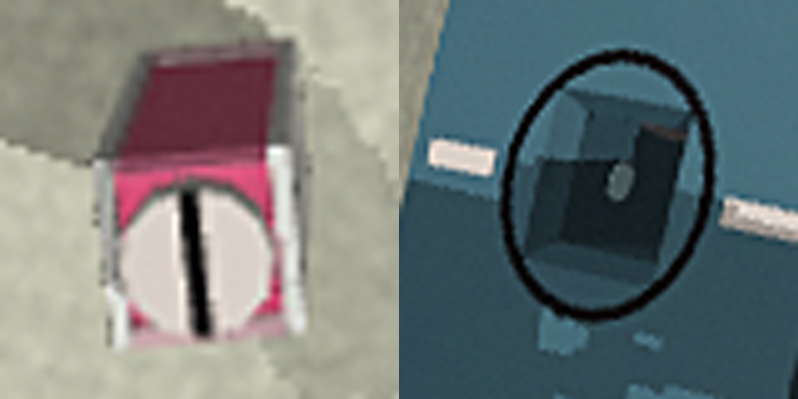

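```bash
python3 - <<'E'
from h import *
c=np.load("w1.npy",allow_pickle=True).item()
g=lambda x,y,z:onz(c,266+x/6.66,175+y/6.66,z,True)
P=[g(*p,80)[:2] for p in((97,158),(287,150),(303,330),(115,347))]; print(np.round(P,1).tolist(),"mean",np.mean(P,0), "sides",[np.linalg.norm(P[i]-P[i-1]).round(1) for i in range(4)])
an=lambda v:np.degrees(np.arctan2(v[1],v[0]))
print("x-edges (frosted normal)",an(P[1]-P[0]),an(P[2]-P[3]),"y-edges",an(P[0]-P[3]),an(P[1]-P[2]))
a,b=g(188,190,88),g(204,335,88);print("line",an(a-b),(a+b)/2,np.linalg.norm(a-b))
s=g(196,262,88);print("stopper",s)
T=optics.capture("top"); 
u=(266+196/6.66,175+262/6.66); print("tri stopper with top",tri(ray(c,*u,True),ray(T,375+205/5,245+153/5)))
k=lambda x,y:onz(c,40+(x-399)/5,45+y/5,66,True)
print("ring",k(608,186)); print("tri ring w top",tri(ray(c,40+209/5,45+186/5,True),ray(T,285+204/5,225+122/5)))
h=cv2.cvtColor(c["img"],cv2.COLOR_BGR2HSV); m=(h[...,1]<60)&(h[...,2]>150); m[:65]=0;m[100:]=0;m[:,:44]=0;m[:,124:]=0
bl=blobs(m,10);print(bl); w=[onz(c,*b[1],66,True) for b in bl]; print(w)
if len(w)==2: print((w[0]+w[1])/2,an(w[0]-w[1]))
E
```

```text
[[510.2, -273.6], [517.0, -295.5], [495.7, -303.2], [487.6, -281.3]] mean [ 502.63039042 -288.37735013] sides [np.float64(23.9), np.float64(23.0), np.float64(22.7), np.float64(23.3)]
x-edges (frosted normal) -72.72428388140683 -69.66904981570652 y-edges 18.947731027534513 19.77875483935806
line 20.318231349795244 [ 502.71935383 -288.21997934   88.        ] 17.881049586648636
stopper [ 502.8448722  -288.18535394   88.        ]
tri stopper with top (array([ 503.33164905, -288.92192426,   91.08002308]), [np.float64(0.8614258945365502), np.float64(0.86142589453651)])
ring [570.41680661 -64.1896749   66.        ]
tri ring w top (array([570.49555934, -62.68828157,  63.96714368]), [np.float64(0.14623062522734517), np.float64(0.14623062522748967)])
[([46, 73, 13, 7, 72], [52.0, 76.0]), ([104, 84, 18, 9, 91], [112.2, 88.2])]
[array([572.76460928, -24.57722749,  66.        ]), array([ 568.99752475, -100.11821562,   66.        ])]
[570.88106702 -62.34772155  66.        ] 87.14513406162801
```

Call:
play_rows(
  plan=[
    [0.5,16.5,-20,0.01,0.003,0.073,1],
    [0,0,-30,0,0,0,1],
    [0,0,-30,0,0,0,1],
    [0,0,-30,0,0,0,1],
    [0,0,-20,0,0,0,1],
  ],
)

```text
time_s: 2.7
eef_pos: [502.3, -278.9, 103.2]
ee_rot: [0.003, 0.984, 0.179, 0.005]
force: [-0.2, 0.7, -1.2]
grip_width: 1.001
```

Call:
play_rows(
  plan=[
    [0,0,0,0,0,0,1],
    [0,0,0,0,0,0,1],
  ],
)

```text
time_s: 2.87
eef_pos: [500.5, -275.1, 100.7]
ee_rot: [0.0, 0.984, 0.181, 0.003]
force: [0.3, 0.6, 0.5]
grip_width: 1.003
```

```bash
cat > st.py <<'E'
from h import *
s=sense(); Rt=R.from_quat(s["ee_rot"],scalar_first=True).as_matrix()
print("t",s["time_s"],"pos",np.round(s["eef_pos"],1),"yaw_y",np.degrees(np.arctan2(Rt[1,1],Rt[0,1])).round(2),"z",Rt[:,2].round(4),"F",np.round(s["force"],1),"w",s["grip_width"])
E
python3 st.py
```

```text
t 2.8667 pos [ 500.5 -275.1  100.7] yaw_y -69.17 z [ 6.e-03  2.e-04 -1.e+00] F [0.3 0.6 0.5] w 1.0030232099182983
```

Call:
play_rows(
  plan=[
    [2,-12,0,0,0.006,-0.02,1],
    [0,0,0,0,0,0,1],
    [0,-1,-18,0,0,0,1],
    [0,0,-18,0,0,0,1],
    [0,0,-10,0,0,0,1],
  ],
)

```text
time_s: 3.28
eef_pos: [505.9, -287.8, 64.5]
ee_rot: [0.006, 0.985, 0.174, 0.005]
force: [-0.2, 0.8, -0.2]
grip_width: 0.996
```

Call:
play_rows(
  plan=[
    [0,0,0,0,0,0,1],
    [0,0,0,0,0,0,1],
  ],
)

```text
time_s: 3.45
eef_pos: [505.8, -286.9, 65.1]
ee_rot: [0.006, 0.985, 0.175, 0.005]
force: [-0.6, -0.4, -0.6]
grip_width: 0.998
```

```bash
python3 st.py
```

```text
t 3.45 pos [ 505.8 -286.9   65.1] yaw_y -69.9 z [ 0.0125 -0.0097 -0.9999] F [-0.6 -0.4 -0.6] w 0.9983917672343391
```

Call:
play_rows(
  plan=[
    [-3,-1.5,-8,0.01,0.012,-0.012,1],
    [0,0,-7,0,0,0,1],
    [0,0,0,0,0,0,1],
    [0,0,0,0,0,0,1],
  ],
)

```text
time_s: 3.78
eef_pos: [503.6, -288.9, 51.8]
ee_rot: [0.001, 0.986, 0.168, 0.001]
force: [-0.2, 0.1, 0.5]
grip_width: 1.003
```

```bash
python3 st.py; python3 st.py
```

```text
t 3.7833 pos [ 503.6 -288.9   51.8] yaw_y -70.61 z [ 0.0025 -0.0015 -1.    ] F [-0.2  0.1  0.5] w 1.0028404882246855
t 3.7833 pos [ 503.6 -288.9   51.8] yaw_y -70.61 z [ 0.0025 -0.0015 -1.    ] F [-0.2  0.1  0.5] w 1.0028404882246855
```

Call:
play_rows(
  plan=[
    [-0.5,0,-1.5,0,0,0,0],
    [0,0,0,0,0,0,-1],
    [0,0,0,0,0,0,-1],
    [0,0,0,0,0,0,-1],
    [0,0,0,0,0,0,-1],
  ],
  grip_force=45,
)

```text
time_s: 4.2
eef_pos: [503.3, -289.1, 50.8]
ee_rot: [0.001, 0.986, 0.168, 0.001]
force: [-0.4, 0.7, -0.3]
grip_width: 0.3
```

Call:
play_rows(
  plan=[
    [0,0,0,0,0,0,-1],
    [0,0,0,0,0,0,-1],
    [0,0,0,0,0,0,-1],
  ],
)

```text
time_s: 4.45
eef_pos: [503.3, -289.2, 50.9]
ee_rot: [0.001, 0.986, 0.168, 0.001]
force: [-0.4, -1.4, -0.2]
grip_width: 0.273
```

```bash
python3 st.py; python3 - <<'E'
from h import *
c=optics.capture("wrist"); np.save("w2.npy",c,allow_pickle=True); cv2.imwrite("pics/w2.png",cv2.resize(c["img"][100:400,160:480],None,fx=2,fy=2))
E
```

```text
t 4.45 pos [ 503.3 -289.2   50.9] yaw_y -70.61 z [ 0.0034 -0.0022 -1.    ] F [-0.4 -1.4 -0.2] w 0.27258045399143266
```

View pics/w2.png

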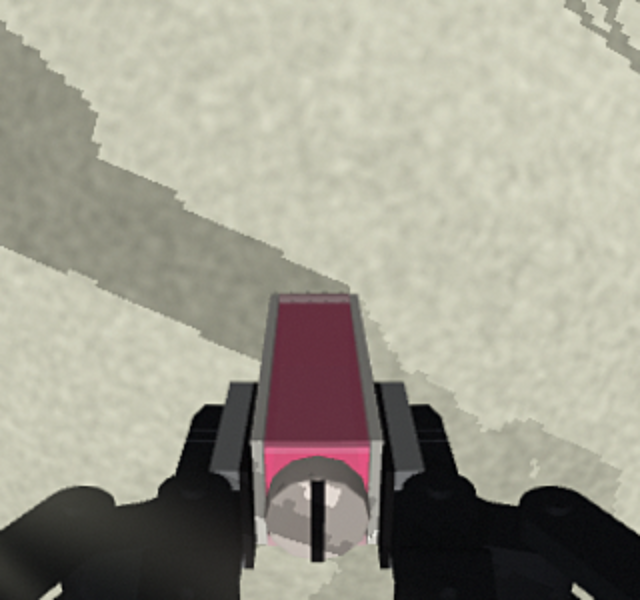

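The cell is gripped on its frosted sides (opening 23 mm, clear pink face free, stopper line square to the jaws). Next I lift it and carry it over the well.

Call:
play_rows(
  plan=[
    [0,0,20,0,0,0,-1],
    [0,0,30,0,0,0,-1],
    [0,0,25,0,0,0,-1],
    [6,20,10,0,0,0.11,-1],
    [6,21,0,0,0,0.11,-1],
  ],
)

```text
time_s: 4.92
eef_pos: [513.3, -249.1, 137.6]
ee_rot: [0.0, 0.961, 0.276, -0.001]
force: [0.3, 0.6, -0.8]
grip_width: 0.276
```

Call:
play_rows(
  plan=[
    [6,21,0,0,0,0.11,-1],
    [6,21,0,0,0,0.11,-1],
    [6,21,0,0,0,0.11,-1],
    [6,21,0,0,0,0.11,-1],
    [6,21,0,0,0,0.11,-1],
  ],
)

```text
time_s: 5.33
eef_pos: [544.1, -140.0, 139.2]
ee_rot: [0.001, 0.843, 0.537, 0.0]
force: [0.0, -0.7, -1.4]
grip_width: 0.269
```

Call:
play_rows(
  plan=[
    [6,21,0,0,0,0.11,-1],
    [6,21,0,0,0,0.11,-1],
    [5,10,0,0,0,0.06,-1],
    [0,0,0,0,0,0,-1],
    [0,0,0,0,0,0,-1],
  ],
)

```text
time_s: 5.75
eef_pos: [561.7, -81.2, 138.7]
ee_rot: [0.0, 0.753, 0.658, 0.0]
force: [0.8, -0.3, -0.1]
grip_width: 0.273
```

```bash
python3 st.py
```

```text
t 5.75 pos [561.7 -81.2 138.7] yaw_y -7.65 z [ 1.1e-03  3.0e-04 -1.0e+00] F [ 0.8 -0.3 -0.1] w 0.2730744464053848
```

Call:
play_rows(
  plan=[
    [9,18.5,0,0,0,0.084,-1],
    [0,0,0,0,0,0,-1],
    [0,0,0,0,0,0,-1],
    [0,0,0,0,0,0,-1],
  ],
)

```text
time_s: 6.08
eef_pos: [570.0, -65.3, 138.4]
ee_rot: [0.0, 0.727, 0.687, -0.0]
force: [-0.2, 0.4, 0.2]
grip_width: 0.269
```

```bash
python3 st.py; python3 - <<'E'
from h import *
c=optics.capture("wrist"); np.save("w3.npy",c,allow_pickle=True); cv2.imwrite("pics/w3.png",cv2.resize(c["img"][180:430,180:460],None,fx=2.4,fy=2.4))
print("well exp",proj(c,[570.7,-62.5,66],True),"foot corners")
s=sense(); print("foot exp",proj(c,np.array(s["eef_pos"])-[0,0,51],True))
E
```

```text
t 6.0833 pos [570.  -65.3 138.4] yaw_y -3.29 z [ 0.e+00 -2.e-04 -1.e+00] F [-0.2  0.4  0.2] w 0.2688400357453334
well exp (np.float64(319.2328484895923), np.float64(246.49870491804177)) foot corners
foot exp (np.float64(318.33047133944495), np.float64(264.70064246959095))
```

View pics/w3.png

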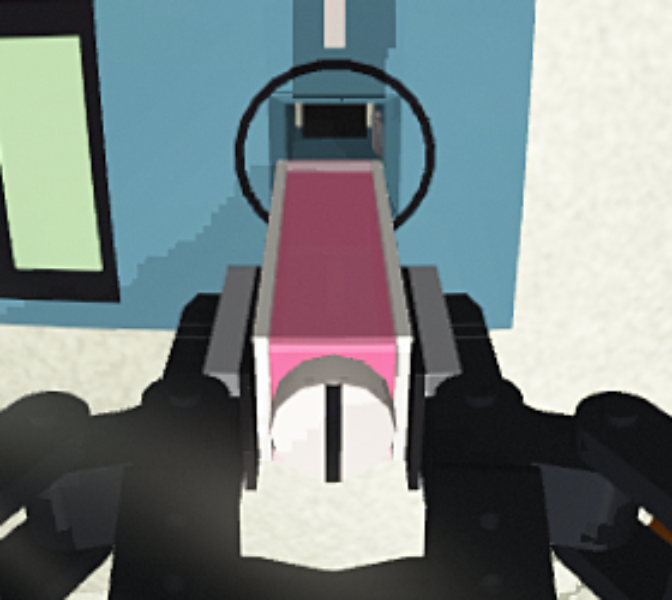

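```bash
python3 - <<'E'
from h import *
c=np.load("w3.npy",allow_pickle=True).item()
k=lambda x,y,z:onz(c,180+x/2.4,180+y/2.4,z,True).round(1)
l,r,t=k(239,153,66),k(432,153,66),k(336,63.5,66); print("ring",l,r,t,"rad",(r-l)[0]/2,"ctr y",t[1]-(r-l)[0]/2,"ctr x",(l+r)[0]/2)
print("mark end",k(335,46,66)); print("well back bevel edge y?",k(335,97,66),"L/R",k(270,150,66),k(400,150,66))
z=sense()["eef_pos"][2]-51
print("foot +y edge",k(277,163,z),k(382,163,z)); print("top +y edge",k(255,338,z+80),k(411,338,z+80),"top -",k(335,383,z+88),k(335,482,z+88))
E
```

```text
ring [546.5 -59.3  66. ] [595.8 -62.2  66. ] [572.6 -37.3  66. ] rad 24.649999999999977 ctr y -61.949999999999974 ctr x 571.15
mark end [572.6 -32.9  66. ]
well back bevel edge y? [571.9 -45.9  66. ] L/R [554.5 -59.   66. ] [587.6 -60.9  66. ]
foot +y edge [557.9 -54.8  87.4] [582.  -56.2  87.4]
top +y edge [559.2 -52.9 167.4] [582.2 -54.2 167.4] top - [570.8 -56.1 175.4] [569.8 -74.6 175.4]
```

Call:
play_rows(
  plan=[
    [0.8,3,0,0,0,0.007,-1],
    [0,0,-8,0,0,0,-1],
    [0,0,-8,0,0,0,-1],
    [0,0,0,0,0,0,-1],
    [0,0,0,0,0,0,-1],
  ],
)

```text
time_s: 6.55
eef_pos: [570.0, -64.4, 120.4]
ee_rot: [-0.0, 0.727, 0.687, -0.0]
force: [0.5, 0.3, -0.6]
grip_width: 0.272
```

```bash
python3 st.py
```

```text
t 6.55 pos [570.  -64.4 120.4] yaw_y -3.2 z [-8.e-04 -3.e-04 -1.e+00] F [ 0.5  0.3 -0.6] w 0.2721151589352703
```

Call:
play_rows(
  plan=[
    [1,2.5,0,0,0,0.008,-1],
    [0,0,0,0,0,0,-1],
  ],
)

```text
time_s: 6.72
eef_pos: [570.8, -61.8, 119.9]
ee_rot: [-0.001, 0.724, 0.69, -0.001]
force: [-0.2, 0.4, -0.9]
grip_width: 0.276
```

```bash
python3 st.py
```

```text
t 6.7167 pos [570.8 -61.8 119.9] yaw_y -2.73 z [-0.0017 -0.     -1.    ] F [-0.2  0.4 -0.9] w 0.2759267476467499
```

Aligned. Down into the mouth in small rows.

Call:
play_rows(
  plan=[
    [0,-0.5,-3,0,0,0,-1],
    [0,0,-3,0,0,0,-1],
    [0,0,-2,0,0,0,-1],
    [0,0,0,0,0,0,-1],
  ],
)

```text
time_s: 7.05
eef_pos: [571.1, -62.2, 111.5]
ee_rot: [-0.0, 0.724, 0.69, -0.0]
force: [-0.1, -0.4, -1.6]
grip_width: 0.274
```

Call:
play_rows(
  plan=[
    [0,0,-2,0,0,0,-1],
    [0,0,-2,0,0,0,-1],
    [0,0,0,0,0,0,-1],
  ],
)

```text
time_s: 7.3
eef_pos: [571.1, -62.2, 107.1]
ee_rot: [-0.0, 0.724, 0.69, -0.0]
force: [-0.4, -0.4, -1.0]
grip_width: 0.273
```

```bash
python3 st.py
```

```text
t 7.3 pos [571.1 -62.2 107.1] yaw_y -2.7 z [-8.e-04 -4.e-04 -1.e+00] F [-0.4 -0.4 -1. ] w 0.27273484083765953
```

Call:
play_rows(
  plan=[
    [0,0,-2,0,0,0,-1],
    [0,0,-2,0,0,0,-1],
    [0,0,0,0,0,0,-1],
  ],
)

```text
time_s: 7.55
eef_pos: [571.2, -62.3, 102.7]
ee_rot: [-0.0, 0.724, 0.69, -0.0]
force: [0.1, -0.5, -1.4]
grip_width: 0.27
```

Call:
play_rows(
  plan=[
    [0,0,-2,0,0,0,-1],
    [0,0,-2,0,0,0,-1],
    [0,0,0,0,0,0,-1],
  ],
)

```text
time_s: 7.8
eef_pos: [571.2, -62.3, 98.3]
ee_rot: [-0.0, 0.724, 0.69, -0.0]
force: [0.0, -0.2, -1.1]
grip_width: 0.272
```

Call:
play_rows(
  plan=[
    [0,0,-2,0,0,0,-1],
    [0,0,-2,0,0,0,-1],
    [0,0,0,0,0,0,-1],
  ],
)

```text
time_s: 8.05
eef_pos: [570.8, -62.2, 94.0]
ee_rot: [-0.0, 0.724, 0.69, -0.001]
force: [-0.9, 0.9, -0.8]
grip_width: 0.273
```

Call:
play_rows(
  plan=[
    [0,0,-2,0,0,0,-1],
    [0,0,0,0,0,0,-1],
  ],
)

```text
time_s: 8.22
eef_pos: [570.8, -62.3, 91.8]
ee_rot: [-0.0, 0.724, 0.69, -0.001]
force: [1.1, 0.1, -4.5]
grip_width: 0.271
```

```bash
python3 st.py
```

```text
t 8.2167 pos [570.8 -62.3  91.8] yaw_y -2.7 z [-1.6e-03 -4.0e-04 -1.0e+00] F [ 1.1  0.1 -4.5] w 0.27115824607614725
```

Call:
play_rows(
  plan=[
    [0,0,-1.5,0,0,0,-1],
  ],
)

```text
time_s: 8.3
eef_pos: [570.9, -62.3, 90.5]
ee_rot: [-0.0, 0.724, 0.69, -0.001]
force: [-1.1, -0.3, 2.7]
grip_width: 0.269
```

Call:
play_rows(
  plan=[
    [0,0,-1.5,0,0,0,-1],
  ],
)

```text
time_s: 8.38
eef_pos: [570.9, -62.3, 89.0]
ee_rot: [-0.0, 0.724, 0.69, -0.001]
force: [-1.8, 0.0, 0.2]
grip_width: 0.275
```

Call:
play_rows(
  plan=[
    [0,0,-1.5,0,0,0,-1],
  ],
)

```text
time_s: 8.47
eef_pos: [570.8, -62.3, 87.4]
ee_rot: [-0.0, 0.724, 0.69, -0.001]
force: [-1.8, -0.3, 1.5]
grip_width: 0.272
```

Call:
play_rows(
  plan=[
    [0,0,-1.3,0,0,0,-1],
  ],
)

```text
time_s: 8.55
eef_pos: [570.8, -62.3, 86.0]
ee_rot: [-0.0, 0.724, 0.69, -0.001]
force: [-1.3, 0.0, 2.1]
grip_width: 0.273
```

Call:
play_rows(
  plan=[
    [0,0,-1.3,0,0,0,-1],
  ],
)

```text
time_s: 8.63
eef_pos: [570.8, -62.3, 84.6]
ee_rot: [-0.0, 0.724, 0.69, -0.001]
force: [-2.3, -1.0, 1.4]
grip_width: 0.274
```

Call:
play_rows(
  plan=[
    [0,0,-1.3,0,0,0,-1],
  ],
)

```text
time_s: 8.72
eef_pos: [570.8, -62.3, 83.3]
ee_rot: [-0.0, 0.724, 0.69, -0.001]
force: [-1.9, 0.1, 1.2]
grip_width: 0.273
```

Call:
play_rows(
  plan=[
    [0,0,-1,0,0,0,-1],
  ],
)

```text
time_s: 8.8
eef_pos: [570.8, -62.3, 82.1]
ee_rot: [-0.0, 0.724, 0.69, -0.001]
force: [-2.0, -0.5, 2.7]
grip_width: 0.272
```

Call:
play_rows(
  plan=[
    [0,0,-1,0,0,0,-1],
  ],
)

```text
time_s: 8.88
eef_pos: [570.8, -62.3, 81.0]
ee_rot: [-0.0, 0.724, 0.69, -0.001]
force: [-1.7, 0.9, 2.4]
grip_width: 0.27
```

Call:
play_rows(
  plan=[
    [0,0,-1,0,0,0,-1],
  ],
)

```text
time_s: 8.97
eef_pos: [570.8, -62.3, 79.9]
ee_rot: [-0.0, 0.724, 0.69, -0.001]
force: [-2.6, 0.2, 1.4]
grip_width: 0.272
```

Call:
play_rows(
  plan=[
    [0,0,-1,0,0,0,-1],
  ],
)

```text
time_s: 9.05
eef_pos: [570.8, -62.3, 78.8]
ee_rot: [-0.0, 0.724, 0.69, -0.001]
force: [-1.7, 0.6, 1.7]
grip_width: 0.274
```

Call:
play_rows(
  plan=[
    [0,0,-1,0,0,0,-1],
  ],
)

```text
time_s: 9.13
eef_pos: [570.8, -62.3, 77.7]
ee_rot: [-0.0, 0.724, 0.69, -0.001]
force: [-1.5, 0.3, 1.0]
grip_width: 0.272
```

Call:
play_rows(
  plan=[
    [0,0,-1,0,0,0,-1],
  ],
)

```text
time_s: 9.22
eef_pos: [570.8, -62.3, 76.6]
ee_rot: [-0.0, 0.724, 0.69, -0.001]
force: [-1.2, -0.6, 1.9]
grip_width: 0.277
```

Call:
play_rows(
  plan=[
    [0,0,-1,0,0,0,-1],
  ],
)

```text
time_s: 9.3
eef_pos: [570.8, -62.3, 75.5]
ee_rot: [-0.0, 0.724, 0.69, -0.001]
force: [-2.4, -0.5, 0.8]
grip_width: 0.271
```

Call:
play_rows(
  plan=[
    [0,0,-0.7,0,0,0,-1],
  ],
)

```text
time_s: 9.38
eef_pos: [570.8, -62.3, 74.7]
ee_rot: [-0.0, 0.724, 0.69, -0.001]
force: [-1.5, 0.1, 1.8]
grip_width: 0.272
```

Call:
play_rows(
  plan=[
    [0,0,-0.7,0,0,0,-1],
  ],
)

```text
time_s: 9.47
eef_pos: [570.8, -62.3, 73.9]
ee_rot: [-0.0, 0.724, 0.69, -0.001]
force: [-1.0, -0.5, 1.2]
grip_width: 0.276
```

Call:
play_rows(
  plan=[
    [0,0,-0.7,0,0,0,-1],
  ],
)

```text
time_s: 9.55
eef_pos: [570.8, -62.3, 73.1]
ee_rot: [-0.0, 0.724, 0.69, -0.001]
force: [-2.6, 0.6, 0.9]
grip_width: 0.274
```

Call:
play_rows(
  plan=[
    [0,0,-0.7,0,0,0,-1],
  ],
)

```text
time_s: 9.63
eef_pos: [570.8, -62.3, 72.3]
ee_rot: [-0.0, 0.724, 0.69, -0.001]
force: [-2.7, 0.3, 1.5]
grip_width: 0.272
```

Call:
play_rows(
  plan=[
    [0,0,-0.5,0,0,0,-1],
  ],
)

```text
time_s: 9.72
eef_pos: [570.8, -62.3, 71.7]
ee_rot: [-0.0, 0.724, 0.69, -0.001]
force: [-2.6, 0.2, 0.6]
grip_width: 0.273
```

Call:
play_rows(
  plan=[
    [0,0,-0.5,0,0,0,-1],
  ],
)

```text
time_s: 9.8
eef_pos: [570.8, -62.3, 71.2]
ee_rot: [-0.0, 0.724, 0.69, -0.001]
force: [-2.3, 0.6, 2.1]
grip_width: 0.277
```

Call:
play_rows(
  plan=[
    [0,0,-0.5,0,0,0,-1],
  ],
)

```text
time_s: 9.88
eef_pos: [570.9, -62.3, 70.8]
ee_rot: [-0.0, 0.724, 0.69, -0.001]
force: [-3.1, 0.1, 5.1]
grip_width: 0.277
```

Call:
play_rows(
  plan=[
    [0,0,-0.5,0,0,0,-1],
  ],
)

```text
time_s: 9.97
eef_pos: [570.9, -62.3, 70.5]
ee_rot: [-0.0, 0.724, 0.69, -0.001]
force: [-3.0, 0.5, 5.2]
grip_width: 0.277
```

```bash
python3 - <<'E'
from h import *
c=optics.capture("wrist"); np.save("w4.npy",c,allow_pickle=True); cv2.imwrite("pics/w4.png",cv2.resize(c["img"][180:430,180:460],None,fx=2.4,fy=2.4))
E
```

```text
(no output)
```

View pics/w4.png

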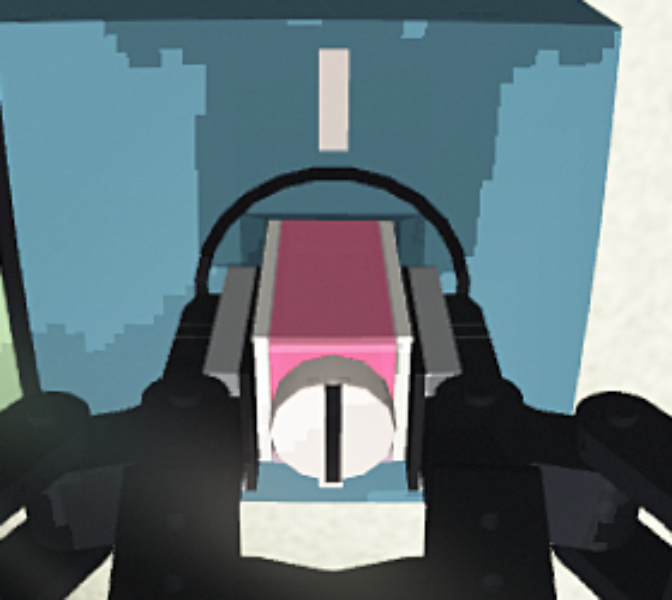

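The cell has not slipped in the grip. Fz has just risen from 1.5 to 5 N at 70.8 mm, so the foot is on the pad, with the tips about 4.5 mm clear of the deck. I'll press on gently.

Call:
play_rows(
  plan=[
    [0,0,-0.6,0,0,0,-1],
  ],
)

```text
time_s: 10.1
eef_pos: [570.9, -62.4, 70.2]
ee_rot: [-0.0, 0.724, 0.69, -0.001]
force: [-3.7, -0.1, 7.0]
grip_width: 0.271
```

Call:
play_rows(
  plan=[
    [0,0,-0.6,0,0,0,-1],
  ],
)

```text
time_s: 10.18
eef_pos: [570.9, -62.4, 70.0]
ee_rot: [-0.0, 0.723, 0.69, -0.001]
force: [-4.5, 0.1, 7.7]
grip_width: 0.277
```

Call:
play_rows(
  plan=[
    [0,0,-0.9,0,0,0,-1],
  ],
)

```text
time_s: 10.27
eef_pos: [570.9, -62.4, 69.7]
ee_rot: [0.0, 0.723, 0.69, -0.001]
force: [-4.7, 1.6, 9.4]
grip_width: 0.268
```

Call:
play_rows(
  plan=[
    [0,0,-0.9,0,0,0,-1],
  ],
)

```text
time_s: 10.35
eef_pos: [570.9, -62.4, 69.5]
ee_rot: [0.0, 0.723, 0.69, -0.001]
force: [-5.5, 1.1, 10.7]
grip_width: 0.274
```

Call:
play_rows(
  plan=[
    [0,0,0,0,0,0,0],
    [0,0,0,0,0,0,0],
    [0,0,0,0,0,0,0.3],
    [0,0,0,0,0,0,0.3],
  ],
)

```text
time_s: 10.68
eef_pos: [571.6, -62.4, 69.3]
ee_rot: [0.001, 0.723, 0.69, -0.0]
force: [-0.3, 0.4, 0.1]
grip_width: 0.649
```

```bash
python3 st.py
```

```text
t 10.6833 pos [571.6 -62.4  69.3] yaw_y -2.68 z [ 0.0013 -0.0016 -1.    ] F [-0.3  0.4  0.1] w 0.6489125884656302
```

Call:
play_rows(
  plan=[
    [0,0,15,0,0,0,0.5],
    [0,0,30,0,0,0,1],
    [0,0,30,0,0,0,1],
    [0,0,30,0,0,0,1],
    [0,0,10,0,0,0,1],
  ],
)

```text
time_s: 11.1
eef_pos: [569.2, -61.7, 184.5]
ee_rot: [-0.003, 0.724, 0.69, -0.002]
force: [-0.0, 0.4, 0.5]
grip_width: 0.996
```

Call:
play_rows(
  plan=[
    [0,0,0,0,0,0,1],
  ],
)

```text
time_s: 11.18
eef_pos: [570.1, -61.9, 186.8]
ee_rot: [-0.001, 0.724, 0.69, -0.001]
force: [-0.0, 0.0, -0.4]
grip_width: 0.999
```

```bash
python3 st.py; python3 - <<'E'
from h import *
c=optics.capture("wrist"); np.save("w5.npy",c,allow_pickle=True)
T=optics.capture("top");S=optics.capture("scene")
A=cv2.resize(c["img"][180:430,180:460],None,fx=1.4,fy=1.4)
B=cv2.resize(S["img"][195:275,280:360],None,fx=4.375,fy=4.375,interpolation=cv2.INTER_CUBIC)
cv2.imwrite("pics/w5.png",np.hstack([A,B]))
print("cap",tri(ray(S,465.2,226.9),ray(T,180.2,273.3)))
E
```

```text
t 11.1833 pos [570.1 -61.9 186.8] yaw_y -2.69 z [-2.5e-03  1.0e-04 -1.0e+00] F [-0.   0.  -0.4] w 0.9993150519030711
cap (array([507.42500352, 319.38640086,  32.04968576]), [np.float64(0.10750030134714997), np.float64(0.10750030134723405)])
```

View pics/w5.png

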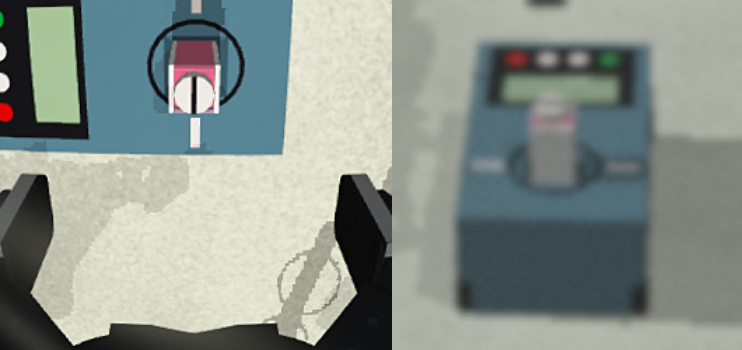

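The cell stands upright in the well, its pink faces towards both white marks. On to the smallest cap, at about (507,319).

Call:
play_rows(
  plan=[
    [-6.5,38,0,0,0,0,1],
    [-6.5,38,0,0,0,0,1],
    [-6.5,38,0,0,0,0,1],
    [-6.5,38,0,0,0,0,1],
    [-6.5,38,0,0,0,0,1],
  ],
)

```text
time_s: 11.75
eef_pos: [532.9, 128.1, 174.7]
ee_rot: [-0.007, 0.728, 0.686, -0.007]
force: [0.6, -0.1, 0.3]
grip_width: 1.003
```

Call:
play_rows(
  plan=[
    [-6.5,38,0,0,0,0,1],
    [-6.5,38,0,0,0,0,1],
    [-6.5,38,0,0,0,0,1],
    [-6.5,25,0,0,0,0,1],
    [0,0,0,0,0,0,1],
  ],
)

```text
time_s: 12.17
eef_pos: [499.3, 279.0, 166.0]
ee_rot: [-0.012, 0.726, 0.688, -0.012]
force: [-0.6, -0.4, -0.3]
grip_width: 1.004
```

Call:
play_rows(
  plan=[
    [0,0,0,0,0,0,1],
  ],
)

```text
time_s: 12.25
eef_pos: [498.3, 279.7, 164.3]
ee_rot: [-0.012, 0.725, 0.688, -0.014]
force: [-0.0, -0.6, -0.7]
grip_width: 0.998
```

```bash
python3 st.py; python3 - <<'E'
from h import *
c=optics.capture("wrist"); np.save("w6.npy",c,allow_pickle=True)
cv2.imwrite("pics/w6.png",c["img"]); print(proj(c,[507,319,66],True))
s5=np.load("w5.npy",allow_pickle=True).item(); S=optics.capture("scene")
print("stopper",tri(ray(s5,318.6,246.4,True),ray(S,316.6,217.9)))
E
```

```text
t 12.25 pos [498.3 279.7 164.3] yaw_y -2.98 z [-0.0364 -0.001  -0.9993] F [-0.  -0.6 -0.7] w 0.9979256432269228
(np.float64(333.8493040452433), np.float64(179.61605736785955))
stopper (array([570.12597059, -61.167659  , 108.13430967]), [np.float64(0.09967318011134896), np.float64(0.09967318011129632)])
```

View pics/w6.png

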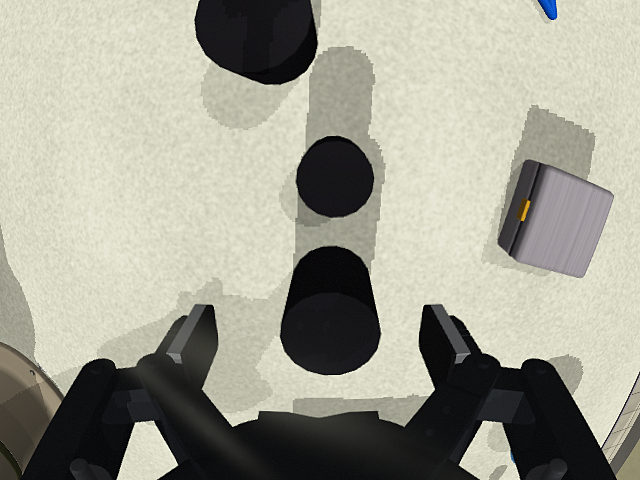

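```bash
python3 - <<'E'
from h import *
c=np.load("w6.npy",allow_pickle=True).item()
h=cv2.cvtColor(c["img"],cv2.COLOR_BGR2HSV)[...,2]
m=(h<60).astype(np.uint8); m[:100]=0;m[235:]=0
m[:,:280]=0;m[:,400:]=0
cs=max(cv2.findContours(m,cv2.RETR_EXTERNAL,cv2.CHAIN_APPROX_NONE)[0],key=cv2.contourArea); print(cv2.boundingRect(cs),cv2.minEnclosingCircle(cs))
P=np.array([onz(c,*p[0],66,True)[:2] for p in cs]); A=np.c_[2*P,np.ones(len(P))]; x=np.linalg.lstsq(A,(P**2).sum(1),rcond=None)[0]; print("circle",x[:2],np.sqrt(x[2]+x[:2]@x[:2]))
lo=P[:,1].min(),P[:,1].max();xx=P[:,0].min(),P[:,0].max();print(lo,xx)
u=cv2.minEnclosingCircle(cs)[0]
T=optics.capture("top");S=optics.capture("scene")
print(tri(ray(c,*u,True),ray(T,180.2,272.5)),tri(ray(c,*u,True),ray(S,465.5,217)))
E
```

```text
(296, 136, 78, 81) ((334.42913818359375, 176.11416625976562), 40.796417236328125)
circle [507.47001091 320.31942869] 25.63504187824942
(np.float64(294.0941627956204), np.float64(347.7005181697646)) (np.float64(482.1596564854403), np.float64(532.6802921888782))
(array([508.06299147, 317.15990022,  41.62218593]), [np.float64(0.5966267910362768), np.float64(0.5966267910363945)]) (array([506.62738491, 318.45134424,  61.07743999]), [np.float64(2.1887754460577473), np.float64(2.188775446057819)])
```

Call:
play_rows(
  plan=[
    [4.5,20,0,0.001,-0.036,0,1],
    [4.5,19,0,0,0,0,1],
    [0,0,0,0,0,0,1],
    [0,0,0,0,0,0,1],
  ],
)

```text
time_s: 12.78
eef_pos: [511.3, 313.1, 165.5]
ee_rot: [0.001, 0.729, 0.684, 0.001]
force: [-0.3, -0.1, -0.1]
grip_width: 0.996
```

```bash
python3 st.py
```

```text
t 12.7833 pos [511.3 313.1 165.5] yaw_y -3.63 z [ 0.0032 -0.     -1.    ] F [-0.3 -0.1 -0.1] w 0.9958068387697862
```

Call:
play_rows(
  plan=[
    [-4,7,0,0,0.003,0,1],
    [0,0,0,0,0,0,1],
    [0,0,-15,0,0,0,1],
    [0,0,-15,0,0,0,1],
    [0,0,-15,0,0,0,1],
  ],
)

```text
time_s: 13.2
eef_pos: [509.1, 317.3, 122.8]
ee_rot: [0.001, 0.731, 0.683, 0.003]
force: [1.1, -0.6, -0.5]
grip_width: 1.001
```

Call:
play_rows(
  plan=[
    [0,0,-10,0,0,0,1],
    [0,0,0,0,0,0,1],
    [0,0,0,0,0,0,1],
  ],
)

```text
time_s: 13.45
eef_pos: [508.0, 315.4, 109.9]
ee_rot: [0.0, 0.731, 0.682, 0.0]
force: [-0.3, 0.7, 0.8]
grip_width: 0.997
```

```bash
python3 st.py
```

```text
t 13.45 pos [508.  315.4 109.9] yaw_y -3.97 z [ 1.3e-03 -2.0e-04 -1.0e+00] F [-0.3  0.7  0.8] w 0.9967936084400549
```

Call:
play_rows(
  plan=[
    [-0.5,5,0,0,0,0.015,1],
    [0,0,0,0,0,0,1],
    [0,0,-15,0,0,0,1],
    [0,0,-20,0,0,0,1],
    [0,0,-20,0,0,0,1],
  ],
)

```text
time_s: 13.87
eef_pos: [511.4, 322.6, 61.5]
ee_rot: [0.003, 0.725, 0.688, 0.007]
force: [0.2, -0.7, 0.1]
grip_width: 1.003
```

Call:
play_rows(
  plan=[
    [0,0,-12,0,0,0,1],
    [0,0,0,0,0,0,1],
    [0,0,0,0,0,0,1],
  ],
)

```text
time_s: 14.12
eef_pos: [510.6, 322.8, 47.6]
ee_rot: [0.003, 0.725, 0.689, 0.006]
force: [-0.0, 0.7, -0.3]
grip_width: 1.002
```

```bash
python3 st.py
```

```text
t 14.1167 pos [510.6 322.8  47.6] yaw_y -2.92 z [ 0.0129  0.0043 -0.9999] F [-0.   0.7 -0.3] w 1.0020645322025132
```

Call:
play_rows(
  plan=[
    [-3,-3,-8,-0.004,0.013,0,1],
    [0,0,0,0,0,0,1],
    [0,0,-10,0,0,0,1],
    [0,0,-6,0,0,0,1],
    [0,0,0,0,0,0,1],
  ],
)

```text
time_s: 14.53
eef_pos: [509.1, 320.3, 25.3]
ee_rot: [0.001, 0.725, 0.689, 0.002]
force: [0.4, 0.0, -0.6]
grip_width: 1.002
```

Call:
play_rows(
  plan=[
    [0,0,0,0,0,0,1],
  ],
)

```text
time_s: 14.62
eef_pos: [509.0, 320.2, 25.0]
ee_rot: [0.001, 0.725, 0.689, 0.002]
force: [-0.6, -1.4, -0.0]
grip_width: 1.001
```

```bash
python3 st.py
```

```text
t 14.6167 pos [509.  320.2  25. ] yaw_y -2.9 z [ 0.004  0.002 -1.   ] F [-0.6 -1.4 -0. ] w 1.0009243272441388
```

Call:
play_rows(
  plan=[
    [-1.6,-0.5,-1,-0.002,0.004,0,1],
    [0,0,0,0,0,0,0.5],
    [0,0,0,0,0,0,0],
    [0,0,0,0,0,0,-1],
    [0,0,0,0,0,0,-1],
  ],
  grip_force=25,
)

```text
time_s: 15.03
eef_pos: [507.6, 319.9, 24.5]
ee_rot: [0.0, 0.725, 0.689, 0.0]
force: [-0.3, -0.2, -1.3]
grip_width: 0.596
```

Call:
play_rows(
  plan=[
    [0,0,0,0,0,0,-1],
    [0,0,0,0,0,0,-1],
  ],
)

```text
time_s: 15.2
eef_pos: [507.6, 319.9, 24.7]
ee_rot: [0.0, 0.725, 0.689, 0.0]
force: [0.2, 0.7, -0.7]
grip_width: 0.589
```

Call:
play_rows(
  plan=[
    [0,0,0,0,0,0,-1],
  ],
)

```text
time_s: 15.28
eef_pos: [507.6, 319.9, 24.6]
ee_rot: [0.0, 0.725, 0.689, 0.0]
force: [0.7, 1.0, -0.6]
grip_width: 0.593
```

```bash
python3 st.py
```

```text
t 15.2833 pos [507.6 319.9  24.6] yaw_y -2.9 z [ 6.e-04  2.e-04 -1.e+00] F [ 0.7  1.  -0.6] w 0.5930778725702703
```

Call:
play_rows(
  plan=[
    [0,0,15,0,0,0,-1],
    [0,0,30,0,0,0,-1],
    [0,0,35,0,0,0,-1],
    [0,0,35,0,0,0,-1],
    [0,0,35,0,0,0,-1],
  ],
)

```text
time_s: 15.7
eef_pos: [502.4, 317.7, 171.5]
ee_rot: [-0.003, 0.725, 0.689, -0.008]
force: [0.1, 0.2, 0.3]
grip_width: 0.59
```

Call:
play_rows(
  plan=[
    [4,-15,10,0,0,0,-1],
    [4,-25,0,0,0,0,-1],
    [4,-25,0,0,0,0,-1],
    [4,-25,0,0,0,0,-1],
    [4,-25,0,0,0,0,-1],
  ],
)

```text
time_s: 16.12
eef_pos: [524.2, 203.9, 192.4]
ee_rot: [0.0, 0.722, 0.692, -0.0]
force: [-0.2, 0.9, -1.1]
grip_width: 0.592
```

Call:
play_rows(
  plan=[
    [4,-25,0,0,0,0,-1],
    [4,-25,0,0,0,0,-1],
    [4,-25,0,0,0,0,-1],
    [4,-25,0,0,0,0,-1],
    [4,-25,0,0,0,0,-1],
  ],
)

```text
time_s: 16.53
eef_pos: [544.0, 72.9, 192.9]
ee_rot: [0.0, 0.722, 0.692, 0.0]
force: [-0.4, -0.6, 0.6]
grip_width: 0.589
```

```bash
python3 st.py
```

```text
t 16.5333 pos [544.   72.9 192.9] yaw_y -2.44 z [ 8.e-04 -0.e+00 -1.e+00] F [-0.4 -0.6  0.6] w 0.5894323225101386
```

Call:
play_rows(
  plan=[
    [5,-25,0,0,0,0,-1],
    [5,-25,0,0,0,0,-1],
    [5,-25,0,0,0,0,-1],
    [5,-25,0,0,0,0,-1],
    [3,-15,0,0,0,0,-1],
  ],
)

```text
time_s: 16.95
eef_pos: [567.1, -49.7, 193.1]
ee_rot: [0.0, 0.723, 0.691, 0.0]
force: [-0.5, -1.0, -0.8]
grip_width: 0.59
```

Call:
play_rows(
  plan=[
    [0,0,0,0,0,0,-1],
    [0,0,0,0,0,0,-1],
  ],
)

```text
time_s: 17.12
eef_pos: [567.2, -52.8, 192.7]
ee_rot: [0.0, 0.724, 0.69, -0.0]
force: [0.4, 0.1, -0.1]
grip_width: 0.589
```

```bash
python3 st.py
```

```text
t 17.1167 pos [567.2 -52.8 192.7] yaw_y -2.77 z [ 5.e-04 -6.e-04 -1.e+00] F [ 0.4  0.1 -0.1] w 0.589269466352088
```

Call:
play_rows(
  plan=[
    [3.7,-9.6,0,0,0,0,-1],
    [0,0,0,0,0,0,-1],
    [0,0,0,0,0,0,-1],
  ],
)

```text
time_s: 17.37
eef_pos: [571.0, -61.2, 192.7]
ee_rot: [0.0, 0.723, 0.691, 0.0]
force: [-1.5, 0.8, -0.7]
grip_width: 0.593
```

```bash
python3 st.py; python3 - <<'E'
from h import *
c=optics.capture("wrist"); np.save("w7.npy",c,allow_pickle=True)
cv2.imwrite("pics/w7.png",cv2.resize(c["img"][100:430,120:520],None,fx=1.8,fy=1.8))
E
```

```text
t 17.3667 pos [571.  -61.2 192.7] yaw_y -2.66 z [ 2.e-04 -2.e-04 -1.e+00] F [-1.5  0.8 -0.7] w 0.5929029435609569
```

View pics/w7.png

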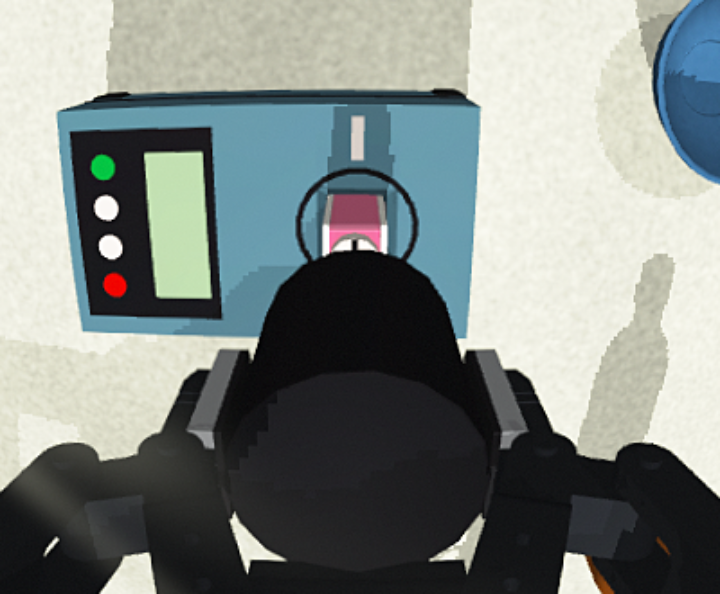

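```bash
python3 - <<'E'
from h import *
c=np.load("w7.npy",allow_pickle=True).item()
k=lambda x,y,z:onz(c,120+x/1.8,100+y/1.8,z,True).round(1)
print("rim +y",k(357,251,168.1),"top +y",k(357,372,234.1),"top L/R",k(230,470,234.1),k(490,470,234.1),"top -y",k(357,570,234.1),"ring",k(298,225,66),k(417,225,66),k(357,169,66))
E
```

```text
rim +y [572.  -37.4 168.1] top +y [571.9 -36.6 234.1] top L/R [547.  -57.4 234.1] [596.1 -59.8 234.1] top -y [569.7 -85.2 234.1] ring [546.3 -59.7  66. ] [596.2 -62.1  66. ] [572.2 -37.   66. ]
```

The held cap is upright and within about 1 mm of the ring (cap centre about (571.5,-63), ring (571.2,-62)). Descending.

Call:
play_rows(
  plan=[
    [0,0,-10,0,0,0,-1],
    [0,0,-12,0,0,0,-1],
    [0,0,-12,0,0,0,-1],
    [0,0,0,0,0,0,-1],
  ],
)

```text
time_s: 17.75
eef_pos: [570.7, -59.0, 156.3]
ee_rot: [0.0, 0.722, 0.692, 0.0]
force: [-0.1, -0.1, -1.2]
grip_width: 0.592
```

```bash
python3 st.py
```

```text
t 17.75 pos [570.7 -59.  156.3] yaw_y -2.49 z [ 1.1e-03 -3.0e-04 -1.0e+00] F [-0.1 -0.1 -1.2] w 0.5918307632345605
```

Call:
play_rows(
  plan=[
    [0.3,-3,0,0,0,0,-1],
    [0,0,0,0,0,0,-1],
    [0,0,-8,0,0,0,-1],
    [0,0,-8,0,0,0,-1],
    [0,0,0,0,0,0,-1],
  ],
)

```text
time_s: 18.17
eef_pos: [571.3, -61.5, 139.5]
ee_rot: [0.001, 0.722, 0.692, 0.001]
force: [-0.7, -0.1, -1.1]
grip_width: 0.595
```

```bash
python3 st.py
```

```text
t 18.1667 pos [571.3 -61.5 139.5] yaw_y -2.42 z [ 2.e-03 -5.e-04 -1.e+00] F [-0.7 -0.1 -1.1] w 0.5947612357626004
```

Call:
play_rows(
  plan=[
    [0,0,-8,0,0.002,0,-1],
    [0,0,-8,0,0,0,-1],
    [0,0,-8,0,0,0,-1],
    [0,0,-6,0,0,0,-1],
    [0,0,0,0,0,0,-1],
  ],
)

```text
time_s: 18.58
eef_pos: [571.0, -61.4, 105.9]
ee_rot: [-0.0, 0.722, 0.692, -0.0]
force: [-0.1, 0.4, -0.6]
grip_width: 0.59
```

```bash
python3 st.py
```

```text
t 18.5833 pos [571.  -61.4 105.9] yaw_y -2.42 z [-7.e-04 -4.e-04 -1.e+00] F [-0.1  0.4 -0.6] w 0.5904144334248979
```

15 mm to go.

Call:
play_rows(
  plan=[
    [0,0,-5,0,0,0,-1],
    [0,0,-4,0,0,0,-1],
    [0,0,-2,0,0,0,-1],
    [0,0,0,0,0,0,-1],
  ],
)

```text
time_s: 18.92
eef_pos: [571.1, -61.4, 93.5]
ee_rot: [-0.0, 0.722, 0.692, -0.0]
force: [-0.7, -0.6, 0.9]
grip_width: 0.594
```

Call:
play_rows(
  plan=[
    [0,0,-1,0,0,0,-1],
  ],
)

```text
time_s: 19.0
eef_pos: [571.2, -61.5, 92.6]
ee_rot: [0.0, 0.722, 0.692, -0.0]
force: [0.1, -0.3, -1.1]
grip_width: 0.596
```

Call:
play_rows(
  plan=[
    [0,0,-1,0,0,0,-1],
  ],
)

```text
time_s: 19.08
eef_pos: [571.3, -61.5, 91.7]
ee_rot: [0.0, 0.722, 0.692, -0.0]
force: [0.5, -0.4, 0.3]
grip_width: 0.59
```

Call:
play_rows(
  plan=[
    [0,0,-0.7,0,0,0,-1],
  ],
)

```text
time_s: 19.17
eef_pos: [571.4, -61.5, 91.1]
ee_rot: [0.0, 0.722, 0.692, -0.0]
force: [0.3, -0.6, -0.4]
grip_width: 0.59
```

Call:
play_rows(
  plan=[
    [0,0,-0.7,0,0,0,-1],
  ],
)

```text
time_s: 19.25
eef_pos: [571.5, -61.5, 90.5]
ee_rot: [0.0, 0.722, 0.692, -0.0]
force: [-0.5, -0.1, -0.9]
grip_width: 0.589
```

Call:
play_rows(
  plan=[
    [0,0,-0.7,0,0,0,-1],
  ],
)

```text
time_s: 19.33
eef_pos: [571.6, -61.6, 90.3]
ee_rot: [0.001, 0.722, 0.692, -0.0]
force: [-2.9, 0.2, 8.3]
grip_width: 0.595
```

Call:
play_rows(
  plan=[
    [0,0,-0.5,0,0,0,-1],
  ],
)

```text
time_s: 19.42
eef_pos: [571.6, -61.6, 90.4]
ee_rot: [0.001, 0.722, 0.692, -0.0]
force: [-2.4, 0.5, 4.9]
grip_width: 0.589
```

Contact at 90.3 mm, as expected for the rim on the deck. I release and retreat straight up.

Call:
play_rows(
  plan=[
    [0,0,0,0,0,0,0.4],
    [0,0,0,0,0,0,0.7],
    [0,0,0,0,0,0,1],
    [0,0,0,0,0,0,1],
    [0,0,0,0,0,0,1],
  ],
)

```text
time_s: 19.83
eef_pos: [571.9, -61.7, 90.5]
ee_rot: [0.001, 0.722, 0.692, 0.0]
force: [-0.4, 0.4, 0.9]
grip_width: 1.002
```

Call:
play_rows(
  plan=[
    [0,0,10,0,0,0,1],
    [0,0,20,0,0,0,1],
    [0,0,25,0,0,0,1],
    [0,0,25,0,0,0,1],
    [0,0,25,0,0,0,1],
  ],
)

```text
time_s: 20.25
eef_pos: [568.8, -60.8, 196.4]
ee_rot: [-0.004, 0.722, 0.692, -0.002]
force: [0.5, 0.0, 0.1]
grip_width: 1.0
```

Call:
play_rows(
  plan=[
    [-20,0,10,0,0,0,1],
    [-20,0,0,0,0,0,1],
    [-20,0,0,0,0,0,1],
    [-20,0,0,0,0,0,1],
    [0,0,0,0,0,0,1],
  ],
)

```text
time_s: 20.67
eef_pos: [488.1, -61.2, 217.1]
ee_rot: [0.003, 0.722, 0.692, 0.001]
force: [-0.9, -0.6, 0.4]
grip_width: 1.001
```

```bash
python3 st.py; python3 - <<'E'
from h import *
c=optics.capture("wrist");S=optics.capture("scene");T=optics.capture("top")
A=cv2.resize(c["img"],(480,360)); B=cv2.resize(S["img"][180:310,200:520],(480,195)); 
cv2.imwrite("pics/fin.png",np.vstack([A,B])); np.save("w8.npy",c,allow_pickle=True)
m=cv2.cvtColor(c["img"],cv2.COLOR_BGR2HSV)[...,2]<50
u=proj(c,[571.2,-62,132],True); print("exp cap top",u)
hs=cv2.cvtColor(S["img"],cv2.COLOR_BGR2HSV)[...,2]
print([b for b in blobs(hs<45,60) if 290<b[1][0]<350])
print("exp mid in scene",proj(S,[571.2,-62,99]))
E
```

```text
t 20.6667 pos [488.1 -61.2 217.1] yaw_y -2.38 z [ 0.0062 -0.0031 -1.    ] F [-0.9 -0.6  0.4] w 1.0008884468237234
exp cap top (np.float64(441.061347216928), np.float64(239.32028272189174))
[([338, 50, 9, 24, 78], [342.4, 63.7]), ([299, 90, 33, 73, 993], [315.1, 116.2]), ([304, 207, 22, 31, 512], [316.2, 222.2])]
exp mid in scene (np.float64(316.27282241861485), np.float64(221.32498750681194))
```

View pics/fin.png

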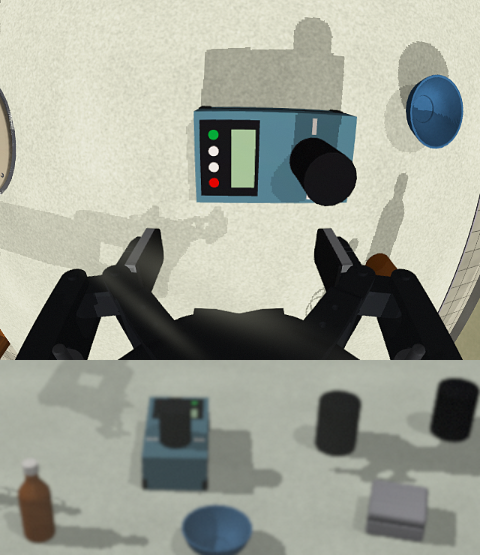

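The cap stands upright on the ring: its top is at about (437,239) in the full wrist image, against (441,239) expected, and its scene centroid is (316,222) against (316,221) expected. Everything else is where it was, so I'm handing in.

```bash
python3 -c "
from rig import ctrl; print(ctrl.finish_job())"
```

```text
the job is handed in; nothing more can be done
None
```

The check cell is loaded in the tester, the black cap stands over it on the deck, and the job is handed in at about 21 s of the 64 s allowed. No verdict is reported back.

**Cell:** I gripped it on its two frosted sides only and set it in the well with its clear faces towards both white marks. The pad was felt about 46 mm below the deck. I pressed it in about 1.4 mm, with 10.7 N at the hand, which is roughly 9 N on the pad. After release the stopper measured 108 mm up, as it should when seated, and the cell was upright.

**Cap:** I used the smallest of the three black caps (measured about 51 mm across). Its rim met the deck at the expected height with a brief 8 N. The last pictures show it upright on the ring, within about a pixel of the expected spot in the scene view and about 4 pixels in the wrist view. The gripper is clear, and the bottle, bowl, watch case and other two caps look undisturbed. The jewellery stand was outside that last picture, and the arm never went near it.

**Less certain:** the spring's drag read about 2.6 N, slightly under the stated 3 to 6 N. Once let go, the pad may have eased a little against that drag. With the cap on, the cell itself could not be looked at again.

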